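# Set a switch's telescoping operating rod to its reach mark

## Task

On the motor starter unit, turn the bar-shaped aluminium lock knob on top of the black switch block clockwise (seen from above) until it clicks past its detent and stays there; this unlocks the telescoping operating rod. Then take the rod by its upright grip, pull it straight out against its spring until its flat pointer stands opposite the middle of the mark clip on the gauge rail, and finish while still holding it there with the gripper. Do not shift the mark clip, and leave the loose parts and tools lying around where they are.

Things in the scene. Friction and masses are not known exactly. Their poses are not given: they have to be found in the camera images.
- unit: Starter unit fixed to the bench: white plate 255 x 400 x 6 mm. Origin on the bench, z up. The rod lies along unit y over x=0 and pulls out to +y. Black switch block 76 x 115 mm, 60 mm high, y=-155 to -40 mm. At x=-140 to -79 mm a contactor (y=-140 to -60, 70 mm high) and transformer (y=62 to 138, 74 mm high). Gauge rail at x=44 to 56 mm, 30 mm high. Beyond it, x=70 to 110 mm, two loose parts.
- lock_knob (a joint): Knob angle, rad: starts at 0 (locked), grows clockwise seen from above, hard stop at 1.1 (unlocked). A sprung over-centre detent resists with 0.12 N m at 0, falling to none at 0.55; past that it drives the knob on by itself and snaps it to 1.1, where it stays. Let go before 0.55 it springs back to 0. Until it is over the rod is bolted and gives only about 10 mm.
- knob_grip (a point): On the knob's upright axis (unit x=0, y=-90 mm), 92 mm above the bench, where to grip it. The knob is an aluminium upright bar 12 mm thick, 44 mm long, 70 to 106 mm above the bench, above a round steel collar 40 mm across. At angle 0 the bar's length lies along unit y (close the fingers along unit x); it turns with the joint.
- rod: Steel rod 12 mm thick that telescopes out of the block along unit +y, with a black round upright grip at its end, 16 mm diameter, 26 to 111 mm above the bench. Origin on the rod's axis under the grip, 36 mm above the bench; axes parallel to the unit's. Starts fully in (unit y=5 mm), travel 125 mm. The spring pulls in with 5 N, plus 0.8 N per 10 mm pulled (9 N at 50, 12.5 N at 95 mm).
- rod_grip (a point): On the axis of the upright grip, 90 mm above the bench, where to hold it; the rod, rail and mark below it are all lower than 50 mm
- rod_pointer (a point): Tip of the flat dark steel pointer, 3 mm thick, that sticks out from the grip's foot to unit +x, towards the rail; 38 mm from the rod's axis and 38 mm above the bench. Moves with the rod.
- mark_mid (a point): Middle of the mark: a dark steel clip 22 x 18 mm on the gauge rail with a raised nib 8 mm wide along the rail, top 50 mm above the bench. The point is near the nib's face towards the rod, 38 mm above the bench; axes parallel to the unit's. 50 to 95 mm along unit +y from where the pointer starts. The rod is at the mark when the pointer's y in this frame is 0.
- socket: loose bystander: steel socket, 20 mm diameter, 30 mm high, standing on the plate; origin under its centre
- fuse_block: loose bystander: grey block 26 x 50 x 28 mm lying on the plate; origin under its centre
- screwdriver: loose bystander: screwdriver lying on the bench well beside the unit
- tie_tool: loose bystander: pistol-shaped grey and black cable-tie tool, about 175 mm long, 34 mm high, lying on the bench beside the unit
- spare_contactor: loose bystander: black contactor 60 x 80 x 76 mm standing on the bench; origin under its centre
- jar: loose bystander: pale jar with a white lid, 60 mm diameter, 75 mm high, on the bench; origin under its centre
- spool: loose bystander: grey empty spool, 70 mm diameter, 50 mm high, on the bench; origin under its centre

How it is judged:
By the outcome, as a careful person would: the job done as asked, in the order asked, and still so for the second after the job is handed in, while the arm keeps its last pose, push and grip.
It also fails if it takes over 51 s, if anything falls off the work surface, if the arm or the gripper's body presses on something with over 40 N, if the wrist force passes 120 N, or if a joint passes its speed limit or range.

## Robot

A 7-joint arm with a two-finger parallel gripper is mounted at the origin on the work surface. World frame = base frame: x ahead of the robot, y to its left, z up, the work surface at z = 0. Lengths are in m, angles in rad, forces in N, time in s.
With the tool pointing down it reaches from about 0.4 to 0.85 m from the base axis. Payload 10.4 kg.
Tool frame: the origin (TCP) lies between the finger pads; the fingertips stand 11 mm ahead of it and the grasp point (between the pads) lies 8 mm behind it; z points along the fingers, y is the line along which they close (so a half turn about z gives the same grasp; the last joint's range is limited). The gripper opens to 87 mm and grips with 3 to 60 N. Pads are 19 mm wide; open, the fingers measure 117 mm over their backs; the gripper's body (75 mm by 190 mm) begins 51 mm behind the grasp point.
Start: joints at [-1.327, 0.332, -0.065, 1.46, 0.022, 1.35, -0.088], TCP at [0.165, 0.603, 0.234] pointing down, gripper open.
Joint ranges: [-2.6, 2.6], [-0.5, 2.12], [-1.47, 1.34], [0.16, 2.42], [-1.27, 4.41], [0.06, 2.06], [-2.6, 2.6]. Speed limits (rad/s): [2.22, 2.22, 2.79, 2.79, 3.14, 3.14, 3.14].

## Interface

Orientations are given as a rotation vector (axis times angle).
In Python, from station import env gives the robot as it stands. Calls block until the motion is done:
- env.move_ptp(position, orientation): joint-space move of the TCP to a pose.
- env.servo_line(position, vel=0.15, attitude=None, force_limit=None): straight line of the TCP; attitude=None keeps the orientation; vel is the mean speed in m/s. With force_limit (N) it stops when the force on the tool has changed by that much, and returns True; else False.
- env.move_j(angles): joint-space move.
- env.open_gripper() and env.clamp(squeeze=None): open the fingers fully, or close them until they stop; squeeze is the grip in N (None keeps the last).
- env.sleep(seconds).
- env.ik(position, orientation): joint angles nearest the present ones, or None.
- env.get_image(name): name is "scene" or "side" or "wrist"; returns a dict with "img" (384x512x3 uint8, blue, green, red), "range_z" (384x512 float32, m along the optical axis (not along the pixel's ray), 0 where there is no reading), "vfov" (degrees; the focal length in pixels is half the picture's height over the tangent of half this angle, whatever the lens; pixels are square), "cx", "cy" (the principal point, pixels), "xyz" and "rotation" of the camera in the world. Camera axes: x right, y down, z forward; pixel columns grow to the right and rows downward; lengths in m; the calibration is good to about 2 mm. A picture is of the moment at which its call begins.
A pose or a line that the arm cannot do raises env.MotionError and nothing moves.
- env.hand_in(): hands the job in; it is judged then, once.
Readings, each from a call of its own:
- env.current_time(): time.
- env.current_q(): joint angles.
- env.current_qd(): joint speeds.
- env.current_joint_efforts(): joint torques, N m.
- env.current_eef_pos(): TCP position.
- env.current_tool_rot(): TCP orientation.
- env.current_contact_force(): force on the tool from outside, world axes, zero at the start.
- env.current_wrist_torque(): the same for the moment, N m.
- env.current_grip_width(): opening from 0.0 (shut) to 1.0 (fully open).
- env.current_grasp_force(): force on a finger pad.
Only numpy, scipy, OpenCV 4.12 (cv2) and the standard library are available. Lean on these libraries where they do the work, as an engineer would, in place of code of your own. Each camera call takes 0.05 s, during which the arm holds its last target. There are 200 camera calls.

## Working session

There is one attempt and no reset: what is moved stays moved. The work goes in short steps, each a Python script; the robot and the scene stay as the last script left them, time stands still between calls to the robot, and variables do not carry over. Pictures are saved under pics/ and viewed, at most 10 in all, crops included, and the job is handed in when it is done.

```bash
mkdir -p pics; cat > h.py <<'E'
import numpy as np, cv2
from scipy.spatial.transform import Rotation as R
from station import env
def shot(n,f):
    d=env.get_image(n); cv2.imwrite(f'pics/{f}.png',d['img']); np.save(f'pics/{f}.npy',d,allow_pickle=True); return d
def load(f): return np.load(f'pics/{f}.npy',allow_pickle=True).item()
def rot(d):
    r=np.array(d['rotation'],float); return r if r.shape==(3,3) else (R.from_rotvec(r).as_matrix() if r.size==3 else R.from_quat(r).as_matrix())
def cloud(d):
    z=d['range_z'].astype(float); h,w=z.shape; f=h/2/np.tan(np.radians(d['vfov'])/2)
    u,v=np.meshgrid(np.arange(w),np.arange(h))
    P=np.stack([(u-d['cx'])/f*z,(v-d['cy'])/f*z,z],-1)@rot(d).T+np.array(d['xyz']); P[z==0]=np.nan; return P
def ray(d,u,v,zw):  # pixel -> world at height zw
    f=d['img'].shape[0]/2/np.tan(np.radians(d['vfov'])/2)
    r=rot(d)@np.array([(u-d['cx'])/f,(v-d['cy'])/f,1]); c=np.array(d['xyz']); return c+r*(zw-c[2])/r[2]
E
python3 - <<'E'
from h import *
a=shot('scene','s1');b=shot('side','d1')
for d in(a,b): print(d['xyz'],d['rotation'],d['vfov'],d['cx'],d['cy'])
print(env.current_tool_rot(),env.current_time())
cv2.imwrite('pics/both.png',cv2.resize(np.vstack([a['img'],b['img']]),(400,600)))
E
```

```text
[1.08097154 0.90912665 0.98671786] [-0.6624747  -2.60361614  1.17267418] 45.847504908211036 247.73786519334226 189.91028985784556
[ 0.22372207 -0.96118345  0.71241258] [-2.09539295  0.37485149 -0.18787313] 53.42714784514634 250.60606827424087 191.61241613737084
[-4.17850034e-01 -3.11359480e+00  1.98890249e-03] 0.1
```

View pics/s1.png

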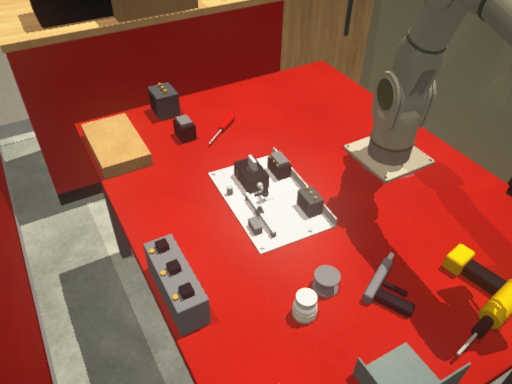

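View pics/d1.png

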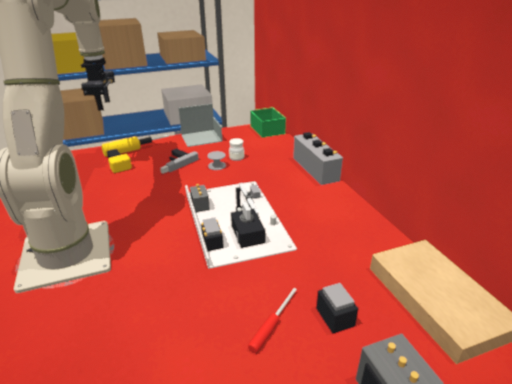

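The scene picture shows the unit at about (209–336, 150–248), with the switch block near (252,172). The side picture shows it at (187–295, 183–262). Next I'll fit the plate and enlarge a crop.

```bash
python3 - <<'E'
from h import *
for f,(u0,u1,v0,v1) in dict(s1=(195,350,140,260),d1=(175,305,170,275)).items():
    d=load(f);P=cloud(d)[v0:v1,u0:u1];im=d['img'][v0:v1,u0:u1].astype(int)
    m=(np.abs(P[...,2]-.006)<.012)&(im.min(-1)>110)
    print(m.sum(),np.median(P[m][:,2]))
    q=P[m][:,:2]; print(cv2.minAreaRect((q*1000).astype(np.float32)), cv2.boxPoints(cv2.minAreaRect((q*1000).astype(np.float32))).round())
    hi=P[P[...,2]>.1]; print('high',len(hi),hi.mean(0) if len(hi) else '',)
    cv2.imwrite(f'pics/{f}c.png',cv2.resize(d['img'][v0:v1,u0:u1],None,fx=5,fy=5,interpolation=cv2.INTER_CUBIC))
E
```

```text
4670 0.004088658286199642
((448.7003173828125, -12.3824462890625), (537.0869140625, 517.0623779296875), 59.15428161621094) [[  89. -110.]
 [ 533. -375.]
 [ 808.   86.]
 [ 364.  351.]]
high 59 [ 0.51254914 -0.05683363  0.10460228]
3673 0.007252109487965841
((506.8651123046875, 22.655349731445312), (467.5081481933594, 262.1864929199219), 86.85781860351562) [[ 363. -204.]
 [ 625. -218.]
 [ 651.  249.]
 [ 389.  263.]]
high 73 [ 0.50994015 -0.06941516  0.10643508]
```

View pics/s1c.png

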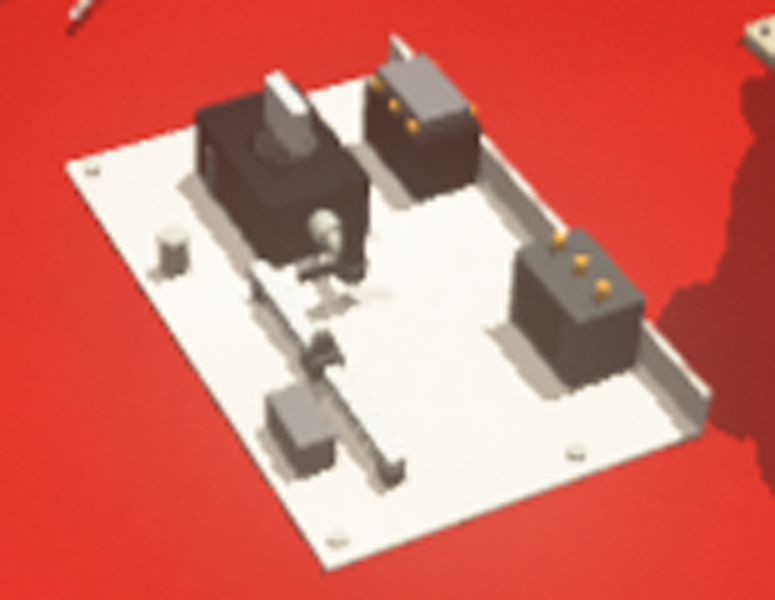

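The crop shows plate corners A (67,166) and B (328,570), with C near (695,437). The knob bar's top runs from (277,76) to (300,115), the grip top is at (325,216) and the clip nib at (325,343). The pointer sits near (305,272).

```bash
cat >> h.py <<'E'
def c2w(d,x,y,z): return ray(d,(x-2)/5+195,(y-2)/5+140,z)
E
python3 - <<'E'
from h import *
d=load('s1')
for n,x,y,z in [('A',67,166,.006),('B',328,570,.006),('C',695,437,.006),('knob',289,95,.106),('grip',325,216,.109),('nib',325,340,.05),('ptr',305,270,.038),('block far',197,110,.06),('blk near',270,183,.06),('blk r',368,168,.06)]:
    print(n,c2w(d,x,y,z).round(4))
A,B=[c2w(d,*p,.006)[:2] for p in((67,166),(328,570))]
y=(B-A)/np.linalg.norm(B-A);x=np.array([y[1],-y[0]]);print(np.linalg.norm(B-A),y,x)
print('angle of unit y',np.degrees(np.arctan2(y[1],y[0])),'origin if centred',(A+B)/2-x*.1275)
for f,(u0,u1,v0,v1) in dict(s1=(195,350,140,260),d1=(175,305,170,275)).items():
    P=cloud(load(f))[v0:v1,u0:u1].reshape(-1,3); 
    for n,lo,hi in(('top',.098,.115),):
        q=P[(P[:,2]>lo)&(P[:,2]<hi)]; print(f,n,(((q[:,:2]-A)@np.array([x,y]).T)*1000).round()[:60:3].tolist())
E
```

```text
A [ 0.6179 -0.2045  0.006 ]
B [0.6405 0.1916 0.006 ]
C [0.3953 0.2061 0.006 ]
knob [ 0.5106 -0.0889  0.106 ]
grip [0.5512 0.0278 0.109 ]
nib [0.5724 0.0675 0.05  ]
ptr [ 0.5453 -0.0043  0.038 ]
block far [ 0.5426 -0.1557  0.06  ]
blk near [ 0.5365 -0.0663  0.06  ]
blk r [ 0.4736 -0.0496  0.06  ]
0.396816226917834 [0.05689174 0.99838035] [ 0.99838035 -0.05689174]
angle of unit y 86.73858223443865 origin if centred [0.50188573 0.00079115]
s1 top [[-119.0, 82.0], [-114.0, 90.0], [-110.0, 91.0], [-119.0, 95.0], [-115.0, 95.0], [-111.0, 98.0], [-119.0, 104.0], [-111.0, 112.0], [-110.0, 108.0], [-116.0, 116.0], [-109.0, 116.0], [-116.0, 123.0], [-111.0, 125.0], [-113.0, 123.0], [-117.0, 197.0], [-109.0, 199.0], [-119.0, 201.0], [-112.0, 201.0], [-108.0, 196.0], [-115.0, 201.0]]
d1 top [[-116.0, 202.0], [-109.0, 194.0], [-116.0, 191.0], [-121.0, 196.0], [-114.0, 187.0], [-120.0, 189.0], [-110.0, 189.0], [-118.0, 185.0], [-120.0, 189.0], [-111.0, 189.0], [-112.0, 117.0], [-119.0, 113.0], [-110.0, 113.0], [-118.0, 107.0], [-110.0, 103.0], [-116.0, 102.0], [-120.0, 100.0], [-112.0, 96.0], [-119.0, 93.0], [-111.0, 90.0]]
```

```bash
cat >> h.py <<'E'
A0=np.array([.6179,-.2045]);TH=np.radians(86.74)
Y=np.array([np.cos(TH),np.sin(TH)]);X=np.array([Y[1],-Y[0]])
O=A0-.114*X+.195*Y
def W(x,y,z): return np.r_[O+x*X+y*Y,z]
def down(a): # tool down, closing axis (tool y) at world azimuth a
    y=np.array([np.cos(a),np.sin(a),0]);z=np.array([0,0,-1.]);return R.from_matrix(np.stack([np.cross(y,z),y,z],1)).as_rotvec()
AX=np.arctan2(X[1],X[0])
E
python3 - <<'E'
from h import *
print(O,W(0,-.09,.1))
for n,p in(('knob',W(0,-.09,.1)),('view',W(0,-.05,.3)),('rod',W(0,.005,.1)),('rodout',W(0,.08,.1))):
  for k in(0,np.pi):
    for da in (0,-1.15,-np.pi/2):
      q=env.ik(p,down(AX+k+da)); print(n,round(k,1),round(da,2),None if q is None else np.round(q,2))
E
```

```text
[ 0.51517355 -0.00333271] [ 0.51005552 -0.09318707  0.1       ]
knob 0 0 [-0.68  0.3   0.89  1.93 -0.27  1.03  0.28]
knob 0 -1.15 [-0.66  0.29  0.87  1.93 -0.26  1.03 -0.88]
knob 0 -1.57 [-0.65  0.29  0.86  1.93 -0.26  1.03 -1.31]
knob 3.1 0 [-0.96  0.57  1.33  1.94 -0.62  1.13 -2.57]
knob 3.1 -1.15 [-0.63  0.28  0.83  1.93 -0.24  1.03  2.24]
knob 3.1 -1.57 [-0.63  0.28  0.83  1.93 -0.24  1.03  1.82]
view 0 0 [-0.78  0.04  0.83  1.68 -0.03  1.44 -0.  ]
view 0 -1.15 [-0.76  0.04  0.81  1.68 -0.03  1.44 -1.15]
view 0 -1.57 [-0.76  0.04  0.81  1.68 -0.03  1.44 -1.57]
view 3.1 0 None
view 3.1 -1.15 [-0.79  0.04  0.84  1.68 -0.03  1.44  1.99]
view 3.1 -1.57 [-0.8   0.04  0.85  1.68 -0.03  1.44  1.57]
rod 0 0 [-0.72  0.25  0.72  1.94 -0.19  1.02  0.02]
rod 0 -1.15 [-0.74  0.25  0.73  1.94 -0.2   1.02 -1.12]
rod 0 -1.57 [-0.76  0.26  0.76  1.94 -0.21  1.02 -1.54]
rod 3.1 0 [ 0.93  0.51 -1.23  1.86  0.53  1.16  2.59]
rod 3.1 -1.15 [-0.65  0.24  0.63  1.93 -0.17  1.02  1.99]
rod 3.1 -1.57 [-0.68  0.24  0.66  1.93 -0.17  1.02  1.57]
rodout 0 0 [-0.72  0.25  0.56  1.91 -0.16  1.02 -0.16]
rodout 0 -1.15 [-0.77  0.26  0.62  1.91 -0.18  1.03 -1.29]
rodout 0 -1.57 [-0.79  0.26  0.63  1.91 -0.18  1.03 -1.7 ]
rodout 3.1 0 [ 0.77  0.55 -1.24  1.83  0.56  1.17  2.43]
rodout 3.1 -1.15 [-0.65  0.25  0.47  1.9  -0.13  1.02  1.81]
rodout 3.1 -1.57 [-0.67  0.25  0.5   1.9  -0.14  1.02  1.4 ]
```

```bash
python3 - <<'E'
from h import *
env.move_ptp(W(0,-.03,.27),down(AX)); print(env.current_time(),env.current_eef_pos())
d=shot('wrist','w1'); print(d['xyz'],d['rotation'],d['vfov'],d['cx'],d['cy'])
cv2.imwrite('pics/w1b.png',cv2.resize(d['img'],(800,600),interpolation=cv2.INTER_CUBIC))
E
```

```text
2.675 [ 0.51363219 -0.03220195  0.26992753]
[0.51819912 0.04253269 0.4213832 ] [ 2.86103035 -0.0792953  -0.01091287] 70.89522199788547 257.4223971668881 190.5168294032345
```

View pics/w1b.png

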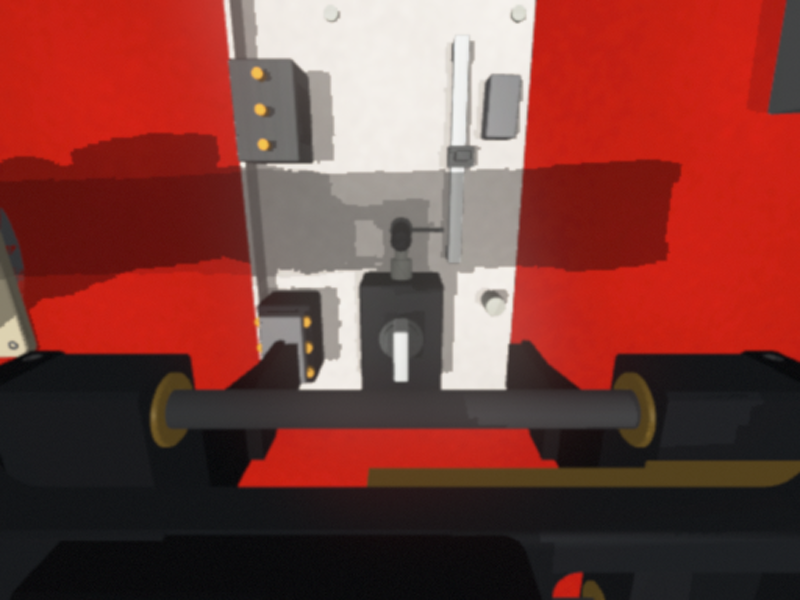

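The wrist picture shows the knob bar's top at (394–408, 332–382) and the pointer from (412,230) to its tip at (443,230). The clip is at (447–474, 147–166) and the rail runs from (462,36) to (454,262). The grip's top end is near (401,229).

```bash
python3 - <<'E'
from h import *
d=load('w1')
def U(p): v=p[:2]-O; return np.r_[v@X,v@Y].round(4)
for n,x,y,z in [('knob a',401,332,.106),('knob b',401,382,.106),('gripbottomellipse',401,246,.111),('griptop',401,227,.111),('ptr tip',443,230,.0395),('ptr base',415,230,.0395),('nib',461,155,.05),('rail far',462,36,.03),('rail near',454,262,.03),('plate edge r1',533,40,.006),('r2',507,385,.006)]:
    p=ray(d,(x+.5)/1.5625-.5,(y+.5)/1.5625-.5,z);print(n,p.round(4),U(p))
s=np.array([(462,36),(454,262)])
P=cloud(d);q=P[(P[...,2]>.095)&(P[...,2]<.115)];u=np.c_[(q[:,:2]-O)@X,(q[:,:2]-O)@Y]
for lo,hi in((-.14,-.05),(-.03,.04)):
    m=(u[:,1]>lo)&(u[:,1]<hi)&(abs(u[:,0])<.04);print(m.sum(),u[m].min(0),u[m].max(0),u[m].mean(0), q[m][:,2].max())
v=d['img'][135:0:-1] if 0 else d['img'][80:185,235:325]
cv2.imwrite('pics/w1c.png',cv2.resize(v,None,fx=5.5,fy=5.5,interpolation=cv2.INTER_CUBIC))
E
```

```text
knob a [ 0.5105 -0.076   0.106 ] [-0.0006 -0.0728]
knob b [ 0.508  -0.1199  0.106 ] [-0.0005 -0.1168]
gripbottomellipse [ 0.5144 -0.0064  0.111 ] [-0.0006 -0.0031]
griptop [0.5152 0.0075 0.111 ] [-0.0006  0.0108]
ptr tip [ 0.5522 -0.0053  0.0395] [0.037  0.0001]
ptr base [ 0.527  -0.0039  0.0395] [0.0118 0.0001]
nib [0.568  0.0575 0.05  ] [0.0493 0.0637]
rail far [0.5731 0.1508 0.03  ] [0.0491 0.1572]
rail near [ 0.5625 -0.0371  0.03  ] [ 0.0492 -0.031 ]
plate edge r1 [0.6383 0.1509 0.006 ] [0.1141 0.161 ]
r2 [ 0.6199 -0.1814  0.006 ] [ 0.1147 -0.1718]
334 [-0.00628554 -0.11592354] [ 0.00529879 -0.07191401] [-0.0006159  -0.09172931] 0.10823613658159198
162 [-0.00834517 -0.00662005] [0.00700376 0.00830254] [-0.00086949  0.00140845] 0.11306408814522889
```

View pics/w1c.png

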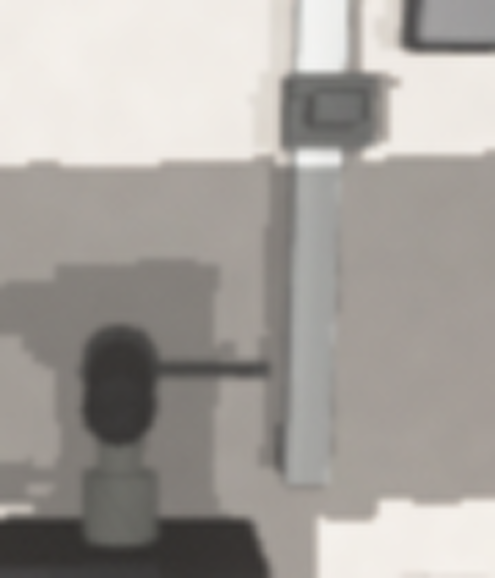

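```bash
cat >> h.py <<'E'
O=O-.0006*X-.0035*Y
E
python3 - <<'E'
from h import *
k=W(0,-.09,.087)
env.move_ptp(k+[0,0,.06],down(AX)); print(env.servo_line(k,vel=.08,force_limit=15),env.current_contact_force())
env.clamp(30); print(env.current_grip_width()*87,env.current_grasp_force(),env.current_contact_force(),env.current_time())
for a in np.arange(.2,1.11,.15):
    env.move_ptp(k,down(AX-a)); print(round(a,2),env.current_time(),np.round(env.current_contact_force(),1),np.round(env.current_wrist_torque(),2))
E
```

```text
False [-0.68704829 -0.33245362 -0.24659014]
11.535487474083265 30.000807100441307 [-5.26901202  0.51290696  4.87156998] 5.425
0.2 5.725 [-3.8  0.2  5. ] [-0.06  1.23  0.07]
0.35 5.9833 [-4.4  0.7  3.6] [0.02 1.23 0.01]
0.5 6.2417 [-4.8  0.   5. ] [-0.04  1.25  0.04]
0.65 6.5 [-4.4  0.5  5.6] [-0.03  1.22  0.01]
0.8 6.7583 [-4.8 -0.3  5.2] [-0.09  1.15 -0.08]
0.95 7.0167 [-5.  -0.1  4.1] [-0.12  1.27 -0.1 ]
1.1 7.275 [-4.2  0.7  4.3] [-0.11  1.28 -0.14]
```

```bash
python3 - <<'E'
from h import *
k=W(0,-.09,.087)
env.open_gripper(); env.sleep(.2); env.servo_line(k+[0,0,.08],vel=.15)
env.move_ptp(W(0,.0,.2),down(AX-np.pi/2)); print(env.current_time())
d=shot('side','d2'); s=shot('scene','s2')
a=d['img'][170:275,175:305]; b=s['img'][140:260,195:350]
cv2.imwrite('pics/c2.png',np.hstack([cv2.resize(a,(400,323),interpolation=2),cv2.resize(b,(400,323),interpolation=2)]))
P=cloud(s);q=P[(P[...,2]>.095)&(P[...,2]<.108)];u=np.c_[(q[:,:2]-O)@X,(q[:,:2]-O)@Y]
m=(abs(u[:,1]+.09)<.03)&(abs(u[:,0])<.03);
if m.sum()>5: print(m.sum(),cv2.minAreaRect((u[m]*1000).astype(np.float32)))
E
```

```text
10.2083
47 ((0.4639701843261719, -87.97261047363281), (44.98042297363281, 13.218006134033203), 31.83205223083496)
```

View pics/c2.png

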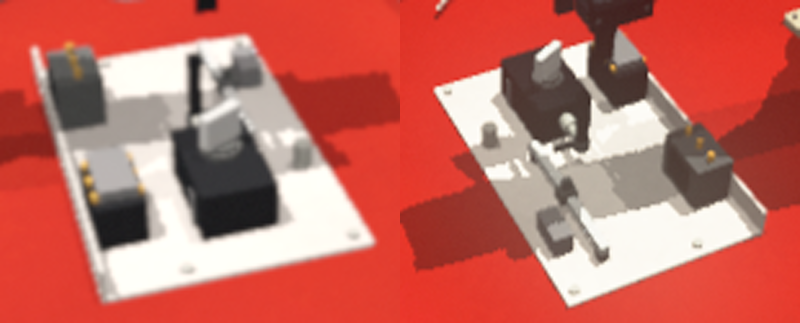

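Both views show the knob turned about 60° clockwise (long axis at (220,125) left, (547,60) right), resting at its stop. Now the rod.

```bash
python3 - <<'E'
from h import *
g=W(0,.005,.085); o=down(AX-np.pi/2)
env.move_ptp(g+[0,0,.06],o); print(env.servo_line(g,vel=.08,force_limit=15))
env.clamp(50); print(env.current_grip_width()*87,env.current_grasp_force(),np.round(env.current_contact_force(),1))
g=env.current_eef_pos(); np.save('g0.npy',g)
print(env.servo_line(g+np.r_[Y*.0625,0],vel=.06,force_limit=40)); env.sleep(.3)
p=env.current_eef_pos();print((p-g)[:2]@Y,(p-g)[:2]@X,np.round(env.current_contact_force(),1),env.current_grip_width()*87,env.current_time())
w=shot('wrist','w3');s=shot('scene','s3');d=shot('side','d3')
cv2.imwrite('pics/w3b.png',cv2.resize(w['img'],(400,300)))
a=s['img'][160:235,215:310];b=d['img'][178:238,205:281]
cv2.imwrite('pics/c3.png',np.vstack([np.hstack([cv2.resize(a,(400,316),interpolation=2),cv2.resize(b,(400,316),interpolation=2)]),np.hstack([cv2.resize(w['img'],(373,280)),np.zeros((280,427,3),np.uint8)])]))
E
```

```text
False
15.016948355573545 49.93093659169972 [-0.2 -1.6 -0.2]
False
0.060317442770387746 -0.00012450506546820043 [-0.6 -9.2  0.3] 14.571999378803183 14.1917
```

View pics/c3.png

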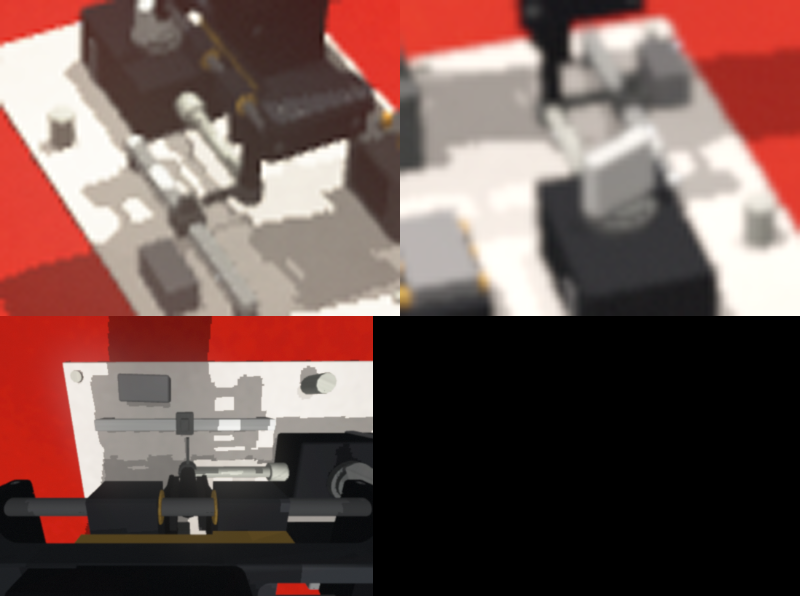

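The rod has come out. The wrist view has the pointer at (187,450) just to the right of the clip centre (185,422), so it is slightly short. I'll enlarge that.

```bash
python3 - <<'E'
from h import *
d=load('w3'); v=d['img'][120:220,215:295]
cv2.imwrite('pics/w3c.png',cv2.resize(v,None,fx=6,fy=6,interpolation=cv2.INTER_CUBIC))
E
```

```text
(no output)
```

View pics/w3c.png

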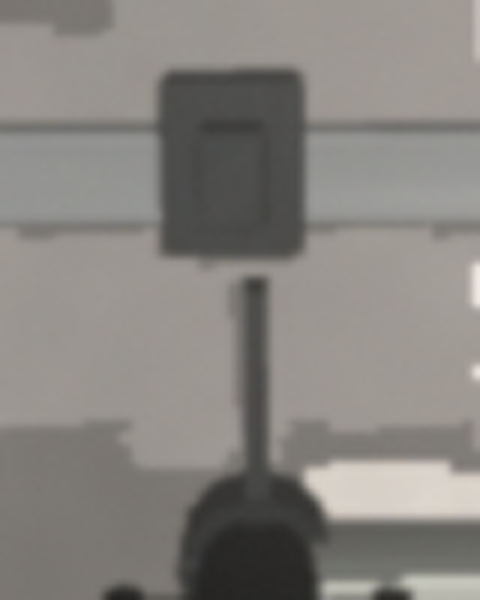

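The nib spans x=201–267 (centre 234, y≈165), the clip body 160–303 (centre 231.5), and the pointer tip is at (255,285).

```bash
python3 - <<'E'
from h import *
d=load('w3')
U=lambda x,y,z:((lambda v:np.r_[v@X,v@Y].round(4))(ray(d,(x+.5)/6-.5+215,(y+.5)/6-.5+120,z)[:2]-O))
n=U(234,165,.05);b=U(231.5,165,.036);t=U(255,285,.0395);t2=U(256,450,.0395);print(n,b,t,t2)
dy=(n[1]+b[1])/2-t[1]; print('need',dy)
g=np.load('g0.npy');p=np.array(env.current_eef_pos())
print('at',(p-g)[:2]@Y,'target',(p-g)[:2]@Y+dy)
# commanded was .0625; offset of command by dy plus spring sag
print(env.servo_line(g+np.r_[Y*(.0625+dy+.0001),0],vel=.03)); env.sleep(.4)
p=np.array(env.current_eef_pos());print('now',(p-g)[:2]@Y,env.current_contact_force(),env.current_time())
d=shot('wrist','w4'); v=d['img'][120:220,215:295]
cv2.imwrite('pics/w4c.png',cv2.resize(v,None,fx=6,fy=6,interpolation=cv2.INTER_CUBIC))
E
```

```text
[0.0536 0.0667] [0.0519 0.0672] [0.0376 0.0644] [0.0163 0.0643]
need 0.0025499999999999967
at 0.0603454311016629 target 0.0628954311016629
False
now 0.06289949244775353 [-1.7499224  -8.77342774  1.51061781] 14.9917
```

View pics/w4c.png

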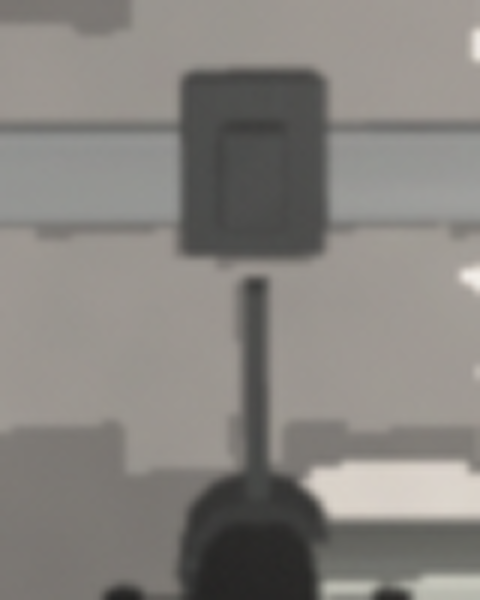

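The pointer (x=255) and the nib centre (x≈253) now agree to about 0.4 mm, right at the principal column, so there is no parallax. I'll nudge it 0.3 mm and hand in.

```bash
python3 - <<'E'
from h import *
g=np.load('g0.npy')
env.servo_line(g+np.r_[Y*(.0625+.00255+.0004),0],vel=.02); env.sleep(.5)
p=np.array(env.current_eef_pos());print((p-g)[:2]@Y,env.current_grasp_force(),env.current_qd(),env.current_time())
print(env.hand_in())
E
```

```text
0.06296569001596805 49.93723310530186 [-0.00107555  0.00016444 -0.00124582 -0.00119484 -0.00155373  0.00011081
 -0.00050713] 15.7917
the job is handed in; nothing more can be done
None
```

The job is handed in at 15.8 s: the knob was turned past its detent and stayed over, and the rod is held about 63 mm out, with the pointer within about 0.5 mm of the middle of the mark clip in the last wrist picture.

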